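Unlatch the vial carrier from the bench shaker and hold it up level

ROBOT

A 6-joint arm with a two-finger parallel gripper is mounted at the origin on the work surface. World frame = base frame: x ahead of the robot, y to its left, z up, the work surface at z = 0. Lengths are in m, angles in degrees, forces in N, time in s.
With the tool pointing down it reaches from about 0.375 to 0.9 m from the base axis. Payload 3.1 kg.
Tool frame: the origin (TCP) lies on the centre line of the jaws, within the pads' length; the fingertips stand 14 mm ahead of it and the grasp point (between the pads) lies 5 mm behind it (bot.tips_ahead is the distance from the TCP to the fingertips, in m); z points along the fingers, y is the line along which they close (so a half turn about z gives the same grasp; the last joint's range is limited). The gripper opens to 87 mm and grips with 3 to 60 N. Pads are 19 mm wide; open, the fingers measure 117 mm over their backs; the gripper's body (75 mm by 190 mm) begins 51 mm behind the grasp point.
Start: joints at [-82.878, 30.224, 82.088, -0, 67.689, -10.227], TCP at [0.186, -0.597, 0.237] pointing down, gripper open.
Joint ranges: [-176.69, 176.69], [-43.24, 126.21], [12.49, 139.97], [-82, 262], [0, 151.66], [-163.58, 163.58]. Speed limits (degrees/s): [159.86, 159.86, 180, 180, 180, 180].

INTERFACE

Orientations are given as a 3x3 rotation matrix whose columns are the frame's x, y, z axes.
In Python, from rig import bot gives the robot as it stands.
- The arm moves only by the tool play_rows, never from a script. Its argument "moves" is a list that holds one entry, the list of rows, each a list of 6 numbers: the shift along the tool's x, y, z in mm, then the turn, a rotation vector about the tool's x, y, z in rad. A call has 1 to 5 rows; each row shifts and turns the commanded pose from where the row before left it, along the tool's axes as they then stand; what a row does not reach is not made up. A row lasts 1/10 s, in which the tool goes at most 50 mm and 8.59 degrees, less where a joint would pass 70% of its speed; a pose out of reach is approached as far as the arm can. A call with a gripper value outside its range is refused whole. "fingers" is the opening, from -1 (shut) to 1 (fully open), set as the call begins (left out, the last holds). The fingers move at their own pace and stop on an object; the grip force is fixed at half the most. Time passes only in rows, so rows that do not move let the fingers close. It gives the time, the measured TCP pose, the force, the opening and the grip force at its end, in the units of the state.
- bot.read_state(): the state, without advancing time (a new reading comes with each control period).
- bot.capture(name): name is "scene" or "top" or "wrist"; returns a dict with "image" (400x640x3 uint8, blue, green, red), "fx", "fy", "cx", "cy" (pixels), "R" (3x3) and "t" (3): a world point X has camera coordinates R X + t. Camera axes: x right, y down, z forward; pixel columns grow to the right and rows downward; lengths in m; the calibration is good to about 2 mm. A picture is of the moment at which its call begins. There is no depth.
- bot.hand_in(): hands the job in; it is judged then, once.
Trained networks look in a picture, given as the dict that the camera call returned (one of the last four; its "shot" number tells which), for a name from the list of things; names that differ only in an ending like _2 or _b are one class to them, and where a whole thing is asked for, a point or a joint stands for the part that bears it (a point fixed in the world has none). Each returns a list of dicts, best first, with "confidence" (0 to 1); they miss things now and then, are a little off and sometimes report something else, mostly with a low value. They report only what shows in the picture. A call takes as long as a camera call.
- bot.search_frame(picture, query): "centre" ([column, row] in pixels, amid what is visible of it).
- bot.silhouettes(picture, query): "pixels" (400x640 bool, what is visible of it) and "centre" ([column, row] in pixels, amid what is visible of it).
- bot.pinpoint(picture, query): "centre" ([column, row] in pixels: a listed point, or the origin of a listed thing).
The state is a dict: "time_s": time; "joint_positions": joint angles; "qvel": joint speeds; "tau": joint torques, N m; "position": TCP position; "tcp_rot": TCP orientation; "force": force on the tool from outside, world axes, zero at the start; "moment": the same for the moment, N m; "opening": opening from 0.0 (shut) to 1.0 (fully open); "grasp_force": force on a finger pad.
Only numpy, scipy, OpenCV 4.12 (cv2) and the standard library are available. Lean on these libraries where they do the work, as an engineer would, in place of code of your own. Each camera call takes 0.05 s, during which the arm holds its last target. There are 200 camera calls.

TASK

The vial carrier is latched onto the bench shaker: turn the shaker's black latch knob clockwise (seen from above) until it clicks over its detent and stays fully open. Then take the carrier by its wooden handle, lift it straight up about 10 cm clear of the platform and finish while still holding it there in the gripper, level and steady above its place, with all four vials standing in their pockets, so that the platform underneath can be wiped. Never tip the carrier, and leave everything else on the bench where it stands.

Things in the scene. Friction and masses are not known exactly. Their poses are not given: they have to be found in the camera images.
- shaker: bench shaker, a white box with a dark steel platform on top, 200 (its x) x 280 (its y) mm, fixed to the bench, turned by up to 0.5 rad. Origin: centre of its underside on the bench; z up. Platform top at z = 55 mm. The carrier stands at its y = +60 mm, the latch knob's axis is at x = 0, y = -60 mm. 8 mm high steel stops beside the carrier's feet (about 3 mm play) let it go straight up only
- seat (a point): point on the platform top, centre of the carrier's place (shaker x = 0, y = 60, z = 55 mm), axes of the shaker
- latch (a joint): angle of the latch knob in rad: 0 latched (the steel arm under the knob lies over the carrier's lug), 1.3 fully open at its stop; grows clockwise seen from above. Starts at 0. A spring detent (the strut at the hub) resists up to about 0.65 rad (up to about 0.12 N m) and then snaps it on towards 1.3, where it stays; the arm is clear of the lug from about 1.05
- knob_grip (a point): middle of the black knob's bar grip, on the knob's vertical axis, 65 mm above the platform (120 mm above the bench); it turns with the knob. The bar is 42 mm long along the point's y (in line with the latch arm, which points along +y), 14 mm thick along its x, 32 mm high from 16 mm below to 15 mm above this point, with a 44 mm disc under it
- carrier: aluminium vial carrier, plate 84 (its x) x 140 (its y) x 20 mm with four round pockets, a 40 mm wide, 8 mm high lug 20 mm out at its -y end, and a wooden bridge handle. About 0.3 kg (0.2 to 0.4). Origin: centre of its underside, z up. Stands on seat with the shaker's axes
- handle (a point): centre of the carrier's wooden handle bar, 92 mm above the carrier's underside, over its centre. The bar runs 98 mm along y, 12 mm thick along x, 20 mm high, open underneath between two uprights 86 mm apart; axes of the carrier. The caps of the vials end 38 mm below this point
- vial0: capped empty glass vial, 20 mm across and 48 mm high, about 25 g, standing loose in the carrier's 14 mm deep pocket at x = -24, y = -24 mm. Origin: centre of its underside, 6 mm above the carrier's underside
- vial1: capped empty glass vial, 20 mm across and 48 mm high, about 25 g, standing loose in the carrier's 14 mm deep pocket at x = -24, y = 24 mm. Origin: centre of its underside, 6 mm above the carrier's underside
- vial2: capped empty glass vial, 20 mm across and 48 mm high, about 25 g, standing loose in the carrier's 14 mm deep pocket at x = 24, y = -24 mm. Origin: centre of its underside, 6 mm above the carrier's underside
- vial3: capped empty glass vial, 20 mm across and 48 mm high, about 25 g, standing loose in the carrier's 14 mm deep pocket at x = 24, y = 24 mm. Origin: centre of its underside, 6 mm above the carrier's underside
- stopper: brass stopper, a stepped cylinder 24 mm across and 30 mm high, standing on the shaker platform's front corner beyond the knob; origin under its middle; not to be moved
- blue_bottle: dark blue glass spray bottle with a steel cap, 38 mm across and 88 mm high, on the bench near the shaker; origin under its middle; not to be moved
- jar: amber glass jar with an aluminium lid, 52 mm across and 55 mm high, on the bench behind the shaker; origin under its middle; not to be moved
- sample: clear sample bottle with a white cap, 26 mm across and 54 mm high, on the bench by the shaker's end; origin under its middle; not to be moved
- spatula: steel spatula, 170 mm long, lying at one side of the bench; not to be moved
- tray: shallow wooden tray 120 x 200 x 25 mm, at one side of the bench; origin under its middle; not to be moved
- tumbler: green glass tumbler, 72 mm across and 90 mm high, at one side of the bench; origin under its middle; not to be moved
- scent: clear scent bottle with a brass cap, 44 mm across and 85 mm high, at one side of the bench; origin under its middle; not to be moved

How it is judged (in metres and radians):
On the way, in this order (a step that is already met when the one before it is completed fails the run):
1. the latch knob has clicked over its detent and is open, with the carrier still down on the platform (value of joint latch above 1.05 rad and z of carrier in the frame of seat below 0.008 m), for 0.2 s.
2. the carrier is lifted clear by its handle (z of carrier in the frame of seat above 0.06 m and contact force between the fingers and carrier above 1 N), for 0.2 s.
At the end, for the whole second after the job is handed in: Fingers hold the carrier, underside 60 to 150 mm above the platform, within 50 mm of its place, level to 0.12 rad, at rest (0.03 m/s, 0.2 rad/s), off the shaker; latch over 1.05 rad; each vial in its pocket (underside 0 to 16 mm above the carrier's, within 50 mm of its origin) (all of step 2 and z of carrier in the frame of seat below 0.15 m and horizontal distance between carrier and seat below 0.05 m and angle between carrier's own z axis and vertical below 0.12 rad and linear speed of carrier below 0.03 m/s and angular speed of carrier below 0.2 rad/s and contact force between carrier and shaker below 0.1 N and value of joint latch above 1.05 rad and z of vial0 in the frame of carrier between 0 and 0.016 m and distance between each of vial0, vial1, vial2, vial3 and carrier below 0.05 m and z of vial1 in the frame of carrier between 0 and 0.016 m and z of vial2 in the frame of carrier between 0 and 0.016 m and z of vial3 in the frame of carrier between 0 and 0.016 m); the arm keeps its last pose, push and grip.
It fails at once if the carrier is tipped by more than 0.35 rad (angle between carrier's own z axis and vertical above 0.35 rad).
It fails at once if a vial leaves the carrier (distance between any of vial0, vial1, vial2, vial3 and carrier above 0.06 m).
It fails at once if another thing on the bench is moved by more than 30 mm (distance of any of stopper, blue_bottle, jar, sample, spatula, tray, tumbler, scent from where it was at the start of the episode above 0.03 m).
It also fails if it takes over 45 s, if anything falls off the work surface, if the arm or the gripper's body presses on something with over 40 N, if the wrist force passes 120 N, or if a joint passes its speed limit or range.

## Working session

There is one attempt and no reset: what is moved stays moved. The work goes in short steps, Python scripts to look and compute and a tool call to move; the robot and the scene stay as the last step left them, time stands still between calls to the robot, and variables do not carry over. Pictures are saved under pics/ and viewed, at most 10 in all, crops included, and the job is handed in when it is done.

Besides the shell and the picture viewer there is one more tool, called after "Emit:" by a JSON object that holds its "method" and its "body". play_rows: Moves the arm, as the interface text tells. Its arguments: {"type":"object","properties":{"moves":{"type":"array","items":{"type":"array","items":{"type":"array","items":{"type":"number"}}}},"fingers":{"type":"number"}},"required":["moves"]}

```bash
mkdir -p pics; cat > h.py <<'E'
import numpy as np, cv2
from rig import bot
def ray(p,uv):
    d=np.array([(uv[0]-p["cx"])/p["fx"],(uv[1]-p["cy"])/p["fy"],1.]);R=np.array(p["R"]);t=np.array(p["t"])
    return -R.T@t, R.T@d
def atz(p,uv,z):
    o,d=ray(p,uv); return o+d*(z-o[2])/d[2]
def tri(obs):
    A=np.zeros((3,3));b=np.zeros(3)
    for p,uv in obs:
        o,d=ray(p,uv);d=d/np.linalg.norm(d);M=np.eye(3)-np.outer(d,d);A+=M;b+=M@o
    return np.linalg.solve(A,b)
E
python3 - <<'E'
from h import *
P={n:bot.capture(n) for n in("scene","top")}
for n,p in P.items(): cv2.imwrite(f"pics/{n}.png",p["image"])
np.set_printoptions(precision=3,suppress=True)
Z=dict(knob_grip=.12,handle=.147,shaker=0,seat=.055,carrier=.055,stopper=.055,blue_bottle=0,jar=0,sample=0,tumbler=0,scent=0)
for q,z in Z.items():
    o=[]
    for n,p in P.items():
        r=bot.pinpoint(p,q)
        if r: o.append((p,r[0]["centre"])); print(q,n,r[0]["centre"],round(r[0]["confidence"],2),atz(p,r[0]["centre"],z))
    if len(o)==2: print("  tri",tri(o))
E
```

```text
knob_grip scene [268.8, 174.8] 0.82 [ 0.531 -0.189  0.12 ]
handle scene [313.0, 169.5] 0.6 [ 0.516 -0.057  0.147]
handle top [322.6, 230.0] 0.92 [ 0.511 -0.06   0.147]
  tri [ 0.512 -0.059  0.144]
shaker scene [293.7, 204.4] 0.97 [ 0.512 -0.123  0.   ]
seat scene [307.6, 191.0] 0.8 [ 0.504 -0.078  0.055]
seat top [321.7, 234.3] 0.85 [ 0.51  -0.059  0.055]
  tri [ 0.511 -0.067  0.062]
carrier scene [310.6, 194.9] 0.96 [ 0.521 -0.065  0.055]
carrier top [321.4, 236.3] 0.6 [ 0.504 -0.058  0.055]
  tri [ 0.506 -0.063  0.043]
stopper scene [262.2, 177.0] 0.43 [ 0.461 -0.238  0.055]
stopper top [381.5, 252.2] 0.6 [ 0.454 -0.256  0.055]
  tri [ 0.453 -0.25   0.048]
blue_bottle scene [234.5, 224.7] 0.78 [ 0.639 -0.274  0.   ]
blue_bottle top [382.8, 198.4] 0.7 [ 0.647 -0.27   0.   ]
  tri [ 0.645 -0.27   0.006]
jar scene [301.6, 244.7] 0.91 [ 0.681 -0.057  0.   ]
jar top [320.9, 191.4] 0.75 [ 0.668 -0.055  0.   ]
  tri [ 0.671 -0.057 -0.01 ]
sample scene [347.7, 199.4] 0.46 [0.453 0.042 0.   ]
sample top [292.3, 252.8] 0.42 [0.453 0.039 0.   ]
  tri [ 0.453  0.04  -0.001]
tumbler scene [465.2, 213.4] 0.81 [ 0.45   0.407 -0.   ]
tumbler top [179.5, 255.6] 0.84 [0.437 0.421 0.   ]
  tri [ 0.438  0.416 -0.008]
scent scene [206.8, 184.9] 0.63 [ 0.47  -0.435  0.   ]
scent top [319.7, 235.8] 0.62 [ 0.512 -0.053  0.   ]
  tri [ 0.569 -0.193  0.132]
```

```bash
python3 - <<'E'
import cv2
a=cv2.imread("pics/top.png")[150:310,230:430];b=cv2.imread("pics/scene.png")[120:280,190:390]
cv2.imwrite("pics/both.png",cv2.resize(cv2.hconcat([a,b]),(800,320),interpolation=2))
E
```

```text
(no output)
```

View pics/both.png

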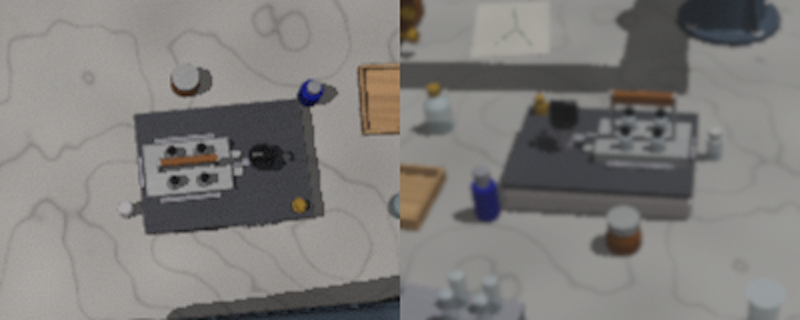

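The images show the carrier with its handle at top-picture pixel (322,230), and the knob to its right at about (364,228). The shaker is turned only slightly, and the brass stopper is at the near right corner. I'll check the tool pose next and plan an approach above the knob.

```bash
cat >> h.py <<'E'
from scipy.spatial.transform import Rotation as Ro
np.set_printoptions(precision=4,suppress=True)
def plan(pos,yaw_y):
    """pos: TCP target; yaw_y: world heading (rad) of the tool y axis, tool down. Prints shift in tool axes (mm) and rotvec"""
    s=bot.read_state();R=np.array(s["tcp_rot"]);p=np.array(s["position"])
    y=np.array([np.cos(yaw_y),np.sin(yaw_y),0]);z=np.array([0,0,-1.]);T=np.c_[np.cross(y,z),y,z]
    print("t",s["time_s"],"pos",p,"j",np.array(s["joint_positions"]),"F",np.array(s["force"]))
    print("shift",R.T@(np.array(pos)-p)*1000,"rot",Ro.from_matrix(R.T@T).as_rotvec())
E
python3 - <<'E'
from h import *
print(np.array(bot.read_state()["tcp_rot"]))
p=bot.capture("top")
print(atz(p,(364,228),.13), atz(p,(310,231.5),.157),atz(p,(338.5,229),.157))
plan([.50,-.14,.32],.08); plan([.50,-.14,.32],.08+np.pi)
E
```

```text
[[ 0.9545  0.2982  0.    ]
 [ 0.2982 -0.9545 -0.    ]
 [ 0.      0.     -1.    ]]
[ 0.5224 -0.1916  0.13  ] [ 0.5047 -0.0209  0.157 ] [ 0.514  -0.1095  0.157 ]
t 1.25 pos [ 0.1864 -0.5965  0.2365] j [-82.8771  30.2243  82.0888  -0.0016  67.6887 -10.2257] F [ 0.0838  0.4654 -0.3995]
shift [ 435.4654 -342.2428  -83.4629] rot [-0.    -0.    -1.348]
t 1.25 pos [ 0.1864 -0.5965  0.2365] j [-82.8771  30.2243  82.0888  -0.0016  67.6887 -10.2257] F [ 0.0838  0.4654 -0.3995]
shift [ 435.4654 -342.2428  -83.4629] rot [-0.      0.      1.7936]
```

Emit:
{"method": "play_rows", "body": {"moves": [[[36,-28,-10,0,0,0],[36,-28,-10,0,0,0],[36,-28,-10,0,0,0],[36,-28,-10,0,0,0],[36,-28,-10,0,0,0]]], "fingers": 1}}

```text
time_s: 1.75
position: [0.3172, -0.4077, 0.287]
tcp_rot: [[0.955, 0.298, 0.0], [0.298, -0.955, -0.0], [0.0, 0.0, -1.0]]
force: [0.2, -0.1, 0.5]
opening: 0.996
grasp_force: 0.0
```

Emit:
{"method": "play_rows", "body": {"moves": [[[36,-28,-8,0,0,0],[36,-28,-8,0,0,0],[36,-28,-8,0,0,0],[36,-28,-8,0,0,0],[36,-28,-8,0,0,0]]]}}

```text
time_s: 2.25
position: [0.4473, -0.2203, 0.3272]
tcp_rot: [[0.955, 0.298, 0.001], [0.298, -0.955, -0.0], [0.0, 0.001, -1.0]]
force: [-0.3, -0.6, 0.3]
opening: 1.001
grasp_force: 0.0
```

Emit:
{"method": "play_rows", "body": {"moves": [[[36,-28,0,0,0,0],[36,-28,0,0,0,0],[0,0,0,0,0,-0.14],[0,0,0,0,0,-0.14],[0,0,0,0,0,-0.14]]]}}

```text
time_s: 2.75
position: [0.4988, -0.1462, 0.3266]
tcp_rot: [[0.745, 0.667, 0.0], [0.667, -0.745, -0.0], [-0.0, 0.0, -1.0]]
force: [0.7, 0.7, 0.2]
opening: 0.999
grasp_force: 0.0
```

Emit:
{"method": "play_rows", "body": {"moves": [[[0,0,0,0,0,-0.14],[0,0,0,0,0,-0.14],[0,0,0,0,0,-0.14],[0,0,0,0,0,-0.14],[0,0,0,0,0,-0.14]]]}}

```text
time_s: 3.25
position: [0.4985, -0.147, 0.3266]
tcp_rot: [[0.142, 0.99, 0.0], [0.99, -0.142, -0.0], [-0.0, 0.0, -1.0]]
force: [1.1, -0.2, 0.4]
opening: 1.0
grasp_force: 0.0
```

Emit:
{"method": "play_rows", "body": {"moves": [[[0,0,0,0,0,-0.14],[0,0,0,0,0,-0.09],[0,0,0,0,0,0],[0,0,0,0,0,0]]]}}

```text
time_s: 3.65
position: [0.4985, -0.147, 0.3266]
tcp_rot: [[-0.08, 0.997, 0.0], [0.997, 0.08, -0.0], [-0.0, 0.0, -1.0]]
force: [-0.3, -1.1, 0.1]
opening: 1.001
grasp_force: 0.0
```

```bash
python3 - <<'E'
from h import *
p=bot.capture("wrist"); cv2.imwrite("pics/w1.png",p["image"])
for q,z in dict(knob_grip=.12,handle=.147,stopper=.055,carrier=.055,seat=.055).items():
    for r in bot.pinpoint(p,q)[:1]: print(q,r["centre"],r["confidence"],atz(p,r["centre"],z))
plan([.522,-.185,.121],.08)
E
```

```text
knob_grip [339.8, 205.5] 0.65 [ 0.5256 -0.1824  0.12  ]
handle [339.3, 104.9] 0.8 [ 0.5118 -0.0655  0.147 ]
stopper [316.9, 83.3] 0.44 [ 0.4854 -0.0391  0.055 ]
carrier [334.1, 104.8] 0.59 [ 0.5103 -0.064   0.055 ]
seat [287.9, 309.9] 0.42 [ 0.4659 -0.3845  0.055 ]
t 3.95 pos [ 0.4986 -0.147   0.3266] j [-28.7598  16.2558  90.2415   0.0009  73.4955 -33.4309] F [-1.3635 -0.2914 -0.5024]
shift [-39.7554  20.2307 205.6008] rot [0.0001 0.0001 0.0015]
```

View pics/w1.png

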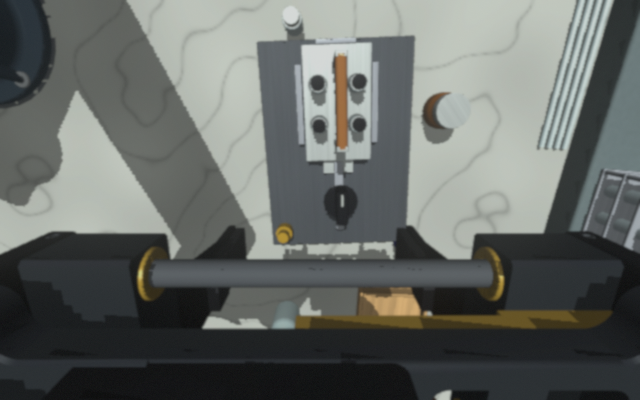

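The wrist view shows the platform corners at about (258,42), (413,37), (408,243) and (275,243). The knob is at (341,204), the handle bar runs from (341,54) to (342,150), and the stopper is at (284,234). I'll get the yaw from the corners.

```bash
python3 - <<'E'
from h import *
p=bot.capture("wrist")
c=[atz(p,u,.055) for u in [(258,42),(413,37),(408,243),(275,243)]]
print(np.array(c)); m=(c[0]+c[1]-c[2]-c[3])/2; print("len",np.linalg.norm(m),"yaw",np.arctan2(-m[0],m[1]),"c",sum(c)/4)
a,b=atz(p,(341,54),.157),atz(p,(342,150),.157);print(a,b,np.linalg.norm(a-b),np.arctan2(b[0]-a[0],a[1]-b[1]))
ctr=sum(c)/4;y=m/np.linalg.norm(m);print("knob",ctr-.06*y,"seat",ctr+.06*y)
E
```

```text
[[ 0.4075  0.0034  0.055 ]
 [ 0.6008  0.0252  0.055 ]
 [ 0.6397 -0.2529  0.055 ]
 [ 0.4406 -0.2695  0.055 ]]
len 0.2777971175111448 yaw 0.12979537161648375 c [ 0.5222 -0.1234  0.055 ]
[ 0.508  -0.0189  0.157 ] [ 0.5184 -0.1103  0.157 ] 0.09200131693328546 0.11287686612684034
knob [ 0.5299 -0.1829  0.055 ] seat [ 0.5144 -0.0639  0.055 ]
```

Emit:
{"method": "play_rows", "body": {"moves": [[[-19,12.5,0,0,0,0],[-19,13,0,0,0,-0.03],[0,0,40,0,0,0],[0,0,40,0,0,0],[0,0,40,0,0,0]]]}}

```text
time_s: 4.5
position: [0.5274, -0.1831, 0.2056]
tcp_rot: [[-0.111, 0.994, 0.001], [0.994, 0.111, -0.001], [-0.001, 0.001, -1.0]]
force: [0.2, -0.2, 0.5]
opening: 0.997
grasp_force: 0.0
```

Emit:
{"method": "play_rows", "body": {"moves": [[[0,0,0,0,0,0],[0,0,0,0,0,0]]]}}

```text
time_s: 4.7
position: [0.5272, -0.1829, 0.2067]
tcp_rot: [[-0.112, 0.994, -0.001], [0.994, 0.112, 0.0], [0.001, -0.001, -1.0]]
force: [-0.1, -0.2, -0.2]
opening: 0.999
grasp_force: 0.0
```

```bash
python3 - <<'E'
from h import *
p=bot.capture("wrist"); cv2.imwrite("pics/w2.png",p["image"])
for q,z in dict(knob_grip=.12,handle=.147).items():
    for r in bot.pinpoint(p,q)[:1]: print(q,r["centre"],r["confidence"],atz(p,r["centre"],z))
s=bot.silhouettes(p,"knob_grip")
if s: print(s[0]["centre"],s[0]["confidence"])
plan([.527,-.183,.121],.11)
g=bot.read_state()["position"]
for q in ([.527,-.183,.135],):
    c=np.array(p["R"])@q+p["t"];print("proj",c[0]/c[2]*p["fx"]+p["cx"],c[1]/c[2]*p["fy"]+p["cy"])
E
```

```text
knob_grip [320.5, 203.9] 0.74 [ 0.5273 -0.1809  0.12  ]
handle [319.4, 35.1] 0.58 [ 0.5133 -0.064   0.147 ]
t 4.9 pos [ 0.5285 -0.1835  0.209 ] j [-30.5934  27.068   93.481    0.002   59.1638 -37.0163] F [ 0.6361 -0.0607 -0.4875]
shift [ 0.9612 -1.8147 87.9735] rot [0.004  0.003  0.0021]
proj 319.7597679410347 212.2589251320844
```

View pics/w2.png

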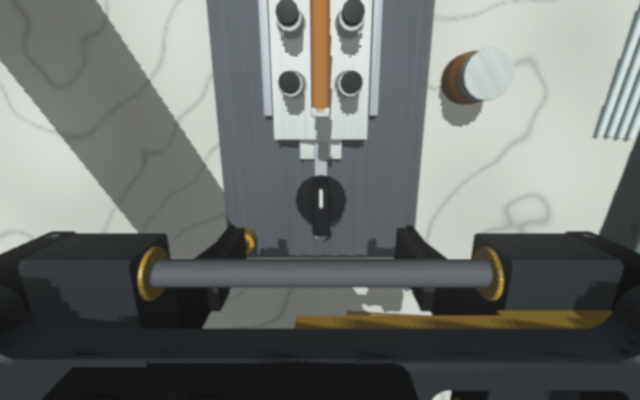

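The knob's bar is centred between the fingers, at column 321, and in line with the tool. I'll go down and grip it.

Emit:
{"method": "play_rows", "body": {"moves": [[[0,0,30,0,0,0],[0,0,30,0,0,0],[0,0,25,0,0,0],[0,0,0,0,0,0],[0,0,0,0,0,0]]]}}

```text
time_s: 5.4
position: [0.5279, -0.1832, 0.1228]
tcp_rot: [[-0.112, 0.994, 0.002], [0.994, 0.112, -0.001], [-0.001, 0.002, -1.0]]
force: [0.4, 0.5, -0.5]
opening: 0.998
grasp_force: 0.0
```

Emit:
{"method": "play_rows", "body": {"moves": [[[0,0,0,0,0,0],[0,0,0,0,0,0],[0,0,0,0,0,0],[0,0,0,0,0,0],[0,0,0,0,0,0]]], "fingers": -1}}

```text
time_s: 5.9
position: [0.5272, -0.1829, 0.1219]
tcp_rot: [[-0.112, 0.994, 0.001], [0.994, 0.112, -0.0], [-0.0, 0.0, -1.0]]
force: [-0.4, -0.2, -0.4]
opening: 0.632
grasp_force: 0.0
```

Emit:
{"method": "play_rows", "body": {"moves": [[[0,0,0,0,0,0],[0,0,0,0,0,0],[0,0,0,0,0,0],[0,0,0,0,0,0],[0,0,0,0,0,0]]]}}

```text
time_s: 6.4
position: [0.5271, -0.1828, 0.1215]
tcp_rot: [[-0.112, 0.994, -0.0], [0.994, 0.112, 0.0], [0.0, -0.0, -1.0]]
force: [-0.7, -0.2, -0.6]
opening: 0.17
grasp_force: 0.0
```

Emit:
{"method": "play_rows", "body": {"moves": [[[0,0,0,0,0,0],[0,0,0,0,0,0],[0,0,0,0,0,0]]]}}

```text
time_s: 6.7
position: [0.5271, -0.1828, 0.1215]
tcp_rot: [[-0.112, 0.994, 0.0], [0.994, 0.112, -0.0], [-0.0, 0.0, -1.0]]
force: [0.6, 0.7, -1.6]
opening: 0.159
grasp_force: 30.0
```

Emit:
{"method": "play_rows", "body": {"moves": [[[0,0,0,0,0,0.1],[0,0,0,0,0,0.1]]]}}

```text
time_s: 6.9
position: [0.5272, -0.1828, 0.1215]
tcp_rot: [[0.092, 0.996, 0.0], [0.996, -0.092, -0.0], [-0.0, 0.0, -1.0]]
force: [0.5, -0.2, -0.9]
opening: 0.161
grasp_force: 30.0
```

Gripped on a 14 mm width, with low side force. I'll turn it the rest of the way in stages.

Emit:
{"method": "play_rows", "body": {"moves": [[[0,0,0,0,0,0.1],[0,0,0,0,0,0.1],[0,0,0,0,0,0.1],[0,0,0,0,0,0.1]]]}}

```text
time_s: 7.3
position: [0.5273, -0.1828, 0.1215]
tcp_rot: [[0.473, 0.881, 0.0], [0.881, -0.473, -0.0], [0.0, 0.0, -1.0]]
force: [0.5, -0.2, -0.9]
opening: 0.161
grasp_force: 30.0
```

Emit:
{"method": "play_rows", "body": {"moves": [[[0,0,0,0,0,0.1],[0,0,0,0,0,0.1],[0,0,0,0,0,0.1],[0,0,0,0,0,0.1]]]}}

```text
time_s: 7.7
position: [0.5274, -0.1829, 0.1215]
tcp_rot: [[0.779, 0.627, 0.001], [0.627, -0.779, -0.0], [0.0, 0.001, -1.0]]
force: [1.0, -0.6, -1.4]
opening: 0.155
grasp_force: 30.0
```

Emit:
{"method": "play_rows", "body": {"moves": [[[0,0,0,0,0,0.08],[0,0,0,0,0,0.08],[0,0,0,0,0,0.08],[0,0,0,0,0,0]]]}}

```text
time_s: 8.1
position: [0.5274, -0.183, 0.1215]
tcp_rot: [[0.904, 0.428, 0.001], [0.428, -0.904, -0.0], [0.001, 0.001, -1.0]]
force: [0.7, -0.8, -1.2]
opening: 0.159
grasp_force: 30.0
```

```bash
python3 - <<'E'
from h import *
s=bot.read_state();print(s["force"],s["moment"],s["joint_positions"])
p=bot.capture("wrist"); cv2.imwrite("pics/w3.png",p["image"])
E
```

```text
[ 0.7125 -0.8483 -1.2137] [-0.0627 -0.2336 -0.0919] [-30.6094  34.3512  97.5908   0.0158  48.0081  34.0413]
```

View pics/w3.png

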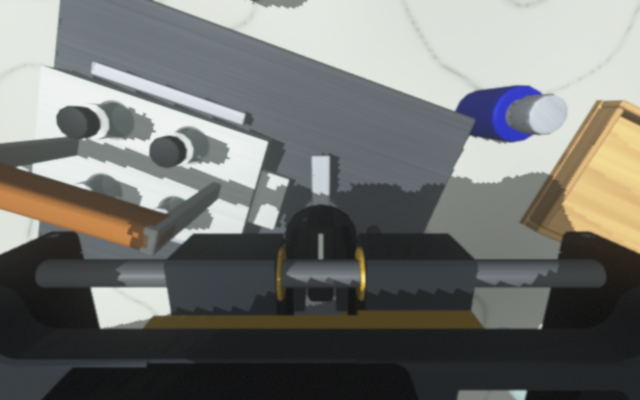

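The latch arm at (320,175) has swung with the tool, well clear of the lug at (270,205), for a total turn of about 1.24 rad. I'll push it to the stop, release part-way and lift.

Emit:
{"method": "play_rows", "body": {"moves": [[[0,0,0,0,0,0.05],[0,0,0,0,0,0.02],[0,0,0,0,0,0]]]}}

```text
time_s: 8.45
position: [0.5274, -0.183, 0.1215]
tcp_rot: [[0.93, 0.367, 0.001], [0.367, -0.93, -0.001], [0.0, 0.001, -1.0]]
force: [1.1, 0.0, -2.1]
opening: 0.158
grasp_force: 30.0
```

Emit:
{"method": "play_rows", "body": {"moves": [[[0,0,0,0,0,0],[0,0,0,0,0,0],[0,0,0,0,0,0],[0,0,0,0,0,0],[0,0,0,0,0,0]]], "fingers": 0}}

```text
time_s: 8.95
position: [0.5269, -0.1827, 0.1216]
tcp_rot: [[0.931, 0.364, -0.0], [0.364, -0.931, 0.0], [-0.0, -0.0, -1.0]]
force: [0.4, -0.2, -0.2]
opening: 0.479
grasp_force: 0.0
```

Emit:
{"method": "play_rows", "body": {"moves": [[[0,0,-30,0,0,0],[0,0,-40,0,0,0],[0,0,-40,0,0,0],[0,0,0,0,0,-0.14],[0,0,0,0,0,-0.14]]]}}

```text
time_s: 9.45
position: [0.5278, -0.1832, 0.2335]
tcp_rot: [[0.791, 0.612, 0.003], [0.612, -0.791, -0.002], [0.001, 0.004, -1.0]]
force: [-0.4, -0.5, -0.9]
opening: 0.493
grasp_force: 0.0
```

Emit:
{"method": "play_rows", "body": {"moves": [[[0,0,0,0,0,-0.14],[0,0,0,0,0,-0.14],[0,0,0,0,0,-0.14],[0,0,0,0,0,-0.14],[0,0,0,0,0,-0.14]]]}}

```text
time_s: 9.95
position: [0.5268, -0.1827, 0.2315]
tcp_rot: [[0.211, 0.978, -0.0], [0.978, -0.211, 0.0], [0.0, -0.0, -1.0]]
force: [0.4, -0.6, -0.9]
opening: 0.496
grasp_force: 0.0
```

Emit:
{"method": "play_rows", "body": {"moves": [[[0,0,0,0,0,-0.14],[0,0,0,0,0,-0.14],[0,0,0,0,0,-0.05],[0,0,0,0,0,0],[0,0,0,0,0,0]]]}}

```text
time_s: 10.45
position: [0.527, -0.1827, 0.2315]
tcp_rot: [[-0.111, 0.994, -0.0], [0.994, 0.111, 0.0], [0.0, -0.0, -1.0]]
force: [-0.2, 0.6, 0.6]
opening: 0.502
grasp_force: 0.0
```

```bash
python3 - <<'E'
from h import *
p=bot.capture("wrist"); cv2.imwrite("pics/w4.png",p["image"])
for r in bot.pinpoint(p,"handle")[:1]: print(r["centre"],r["confidence"],atz(p,r["centre"],.147))
plan([.513,-.064,.232],.115)
E
```

```text
[316.8, 44.1] 0.9 [ 0.5114 -0.0644  0.147 ]
t 10.55 pos [ 0.527  -0.1827  0.2315] j [-30.6016  25.3984  92.1578   0.0045  62.4499 -36.975 ] F [-0.1709 -0.6845  0.0872]
shift [119.5449  -0.7699  -0.4437] rot [-0.     -0.0001 -0.0038]
```

View pics/w4.png

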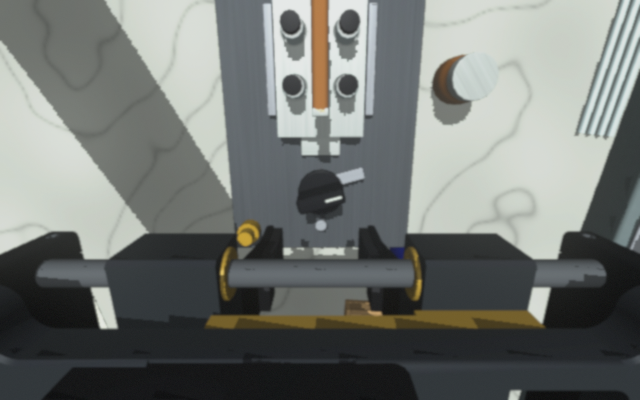

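The latch stays open, with its arm at (350,176) about 75° round, and the handle at column 320 lines up with the tool. I'll move over the handle, go down and grip.

Emit:
{"method": "play_rows", "body": {"moves": [[[40,-1,0,0,0,0],[40,0,0,0,0,0],[39,0,0,0,0,0],[0,0,0,0,0,0],[0,0,0,0,0,0]]]}}

```text
time_s: 11.05
position: [0.5129, -0.0641, 0.2318]
tcp_rot: [[-0.114, 0.994, 0.001], [0.994, 0.114, -0.001], [-0.001, 0.001, -1.0]]
force: [0.2, -0.1, -0.5]
opening: 0.501
grasp_force: 0.0
```

Emit:
{"method": "play_rows", "body": {"moves": [[[0,0,30,0,0,0],[0,0,30,0,0,0],[0,0,20,0,0,0],[0,0,10,0,0,0],[0,0,0,0,0,0]]]}}

```text
time_s: 11.55
position: [0.5125, -0.0656, 0.1404]
tcp_rot: [[-0.11, 0.994, -0.002], [0.994, 0.11, 0.001], [0.001, -0.002, -1.0]]
force: [-0.4, 0.4, 0.2]
opening: 0.5
grasp_force: 0.0
```

Emit:
{"method": "play_rows", "body": {"moves": [[[0,0,0,0,0,0],[0,0,0,0,0,0],[0,0,0,0,0,0],[0,0,0,0,0,0],[0,0,0,0,0,0]]], "fingers": -1}}

```text
time_s: 12.05
position: [0.5131, -0.0646, 0.1421]
tcp_rot: [[-0.112, 0.994, 0.001], [0.994, 0.112, -0.0], [-0.0, 0.001, -1.0]]
force: [0.8, -0.6, -2.1]
opening: 0.137
grasp_force: 30.5
```

Emit:
{"method": "play_rows", "body": {"moves": [[[0,0,0,0,0,0],[0,0,0,0,0,0],[0,0,0,0,0,0],[0,0,0,0,0,0]]]}}

```text
time_s: 12.45
position: [0.5132, -0.0647, 0.142]
tcp_rot: [[-0.112, 0.994, 0.001], [0.994, 0.112, -0.0], [-0.0, 0.001, -1.0]]
force: [0.0, 1.3, 5.5]
opening: 0.132
grasp_force: 30.0
```

Gripped on a 12 mm width. I'll lift slowly.

Emit:
{"method": "play_rows", "body": {"moves": [[[0,0,-2,0,0,0],[0,0,-4,0,0,0],[0,0,-4,0,0,0],[0,0,-4,0,0,0],[0,0,-6,0,0,0]]]}}

```text
time_s: 12.95
position: [0.5124, -0.0645, 0.1615]
tcp_rot: [[-0.112, 0.994, -0.001], [0.994, 0.112, 0.0], [0.001, -0.001, -1.0]]
force: [-0.1, 0.5, -4.4]
opening: 0.133
grasp_force: 30.0
```

Emit:
{"method": "play_rows", "body": {"moves": [[[0,0,-8,0,0,0],[0,0,-8,0,0,0],[0,0,-8,0,0,0],[0,0,-8,0,0,0],[0,0,-8,0,0,0]]]}}

```text
time_s: 13.45
position: [0.5128, -0.0646, 0.2024]
tcp_rot: [[-0.112, 0.994, 0.0], [0.994, 0.112, -0.0], [-0.0, 0.0, -1.0]]
force: [0.3, -0.4, -4.3]
opening: 0.132
grasp_force: 30.0
```

Emit:
{"method": "play_rows", "body": {"moves": [[[0,0,-8,0,0,0],[0,0,-8,0,0,0],[0,0,-8,0,0,0],[0,0,-8,0,0,0],[0,0,-6,0,0,0]]]}}

```text
time_s: 13.95
position: [0.5129, -0.0647, 0.2403]
tcp_rot: [[-0.112, 0.994, 0.001], [0.994, 0.112, -0.0], [-0.0, 0.001, -1.0]]
force: [-0.2, 0.8, -4.9]
opening: 0.136
grasp_force: 30.0
```

Emit:
{"method": "play_rows", "body": {"moves": [[[0,0,-4,0,0,0],[0,0,-2,0,0,0],[0,0,0,0,0,0],[0,0,0,0,0,0],[0,0,0,0,0,0]]]}}

```text
time_s: 14.45
position: [0.5125, -0.0646, 0.2452]
tcp_rot: [[-0.112, 0.994, -0.001], [0.994, 0.112, 0.0], [0.0, -0.001, -1.0]]
force: [0.8, -0.3, -4.5]
opening: 0.137
grasp_force: 30.0
```

Emit:
{"method": "play_rows", "body": {"moves": [[[0,0,0,0,0,0],[0,0,0,0,0,0],[0,0,0,0,0,0],[0,0,0,0,0,0],[0,0,0,0,0,0]]]}}

```text
time_s: 14.95
position: [0.5128, -0.0646, 0.2455]
tcp_rot: [[-0.112, 0.994, -0.0], [0.994, 0.112, 0.0], [0.0, -0.0, -1.0]]
force: [-0.5, -0.5, -3.7]
opening: 0.132
grasp_force: 30.0
```

```bash
python3 - <<'E'
from h import *
a=bot.capture("scene")["image"][90:250,190:390];b=bot.capture("wrist")["image"]
cv2.imwrite("pics/f.png",cv2.hconcat([cv2.resize(a,(400,320),interpolation=2),cv2.resize(b,(400,320))]))
E
```

```text
(no output)
```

View pics/f.png

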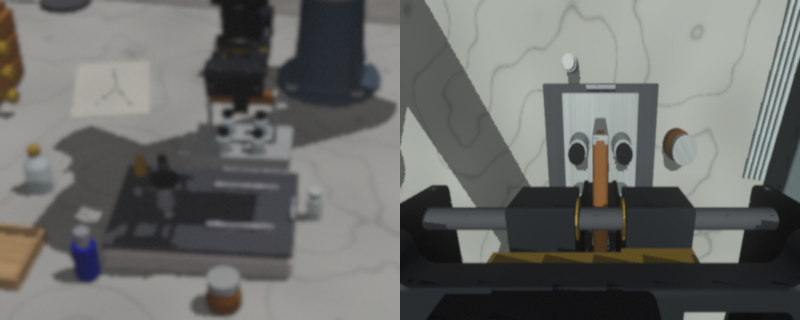

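The carrier hangs level about 10 cm above its empty place (left picture, around (250,140)). The vials are in their pockets and the other things are where they were.

```bash
python3 -c "
from rig import bot
print(bot.hand_in())"
```

```text
the job is handed in; nothing more can be done
None
```

I turned the latch knob about 1.3 rad clockwise to its open stop, where it stayed, then lifted the carrier about 10 cm straight up and handed the job in at about 15 s with the gripper still holding it level and the vials in their pockets; no verdict came back.

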